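Slide the catch bin up over the plate step and home under the funnel

TASK

Take the blue bin by its red blade handle and slide it, flyball and all, from the plywood shelf up onto the steel plate under the tin funnel: cock its nose up over the step while its rear bottom edge stays down on the shelf until the middle of the bin is past the step, then lay it level on the plate. Slide it squarely between the two yellow lines and press it home against the rubber stop with about 12 N for a full second (the stop must never feel more than 20 N, and never catch or grind the bin on the plate), then let go. Do not tip the bin steeply, keep the flyball in its seat, and leave the mallet, cam follower and grease nipple alone.

Things in the scene. Friction and masses are not known exactly. Their poses are not given: they have to be found in the camera images.
- bin: The blue open bin, 110 mm long (its x, the +x end is the nose), 100 mm wide (its y), walls 35 mm high and 4 mm thick, flat square-edged slippery bottom (friction about 0.2), mass about 0.32 kg (0.25 to 0.42) plus a 0.11 kg flyball. Origin: middle of its underside; z up, x from the handle towards the nose. At the start it stands on the shelf (z = 0), nose 15 to 35 mm short of the step and askew.
- bin_handle (a point): Grasp point on the bin's red handle, a rigid rubber-dipped upright blade in line with the bin's x behind its rear wall: 68 mm long (x from -123 to -55 mm from the bin's middle), 12 mm thick (its y, the way to grip it), from 16 to 58 mm above the bin's underside. This point lies 97 mm behind the bin's middle and 40 mm above its underside, half-way through the blade. Grip it with 40 to 70 N: a harder squeeze makes it jump from the pads.
- bin_mid (a point): Middle of the bin's underside. Axes as the bin's.
- bin_nose (a point): Middle of the bin's front bottom edge, 55 mm ahead of bin_mid.
- bin_heel (a point): Middle of the bin's rear bottom edge, 55 mm behind bin_mid.
- ball_seat (a point): Where the flyball's centre sits in the black ring seat in the bin: 15 mm behind the bin's middle and 20 mm above its underside.
- flyball_center (a point): Centre of the nickel flyball, 30 mm in diameter, resting in the ring seat in the bin.
- step_edge (a point): Middle of the near top edge of the steel plate, where the step is. The plate is fixed, 8 mm thick (its top is 8 mm above the shelf, the step face is square and upright), 190 mm wide along this point's y, and runs from here 165 mm along +x, the way the bin has to go. z up. Two yellow lines along x on the plate at y = -59 and +59 mm bound the bin's place.
- stop_face (a point): Middle of the bottom of the rubber stop's near face, on the plate's top, 130 mm along x from step_edge; axes as step_edge. The bin is home when its nose wall is flush against this face.
- stop: The rigid, fixed stop with its thin rubber face, 110 mm wide along y and 30 mm high; origin as stop_face.
- station: The fixed station: plate, stop, post and funnel. Origin at shelf level straight below step_edge; axes as step_edge. The tin funnel (86 mm across its mouth, 197 mm above the shelf; spout end 105 mm above the shelf) stands fixed with its axis at x = 108 mm, y = 0, on a post at x = 185 mm.
- mallet: Copper-faced mallet lying on the shelf beside the work, 215 mm long along its x, head 79 mm wide and 36 mm high at x = +75 mm. Origin under the middle of the handle. Bystander.
- follower: Black phenolic cam follower, 34 mm across, with a steel stud up to 35 mm. Origin under its centre. Bystander.
- nipple: Stubby brass grease nipple, 18 mm across and 27 mm tall, standing. Origin under its centre. Bystander.
Not all that is in view belongs to the job. There is more than one size of the bin; the job needs the larger. What is shaped like the part that bears flyball_center but green is not meant.

How it is judged (in metres and radians):
On the way, in this order (a step that is already met when the one before it is completed fails the run):
1. the nose of the bin is over the plate, above the step, while the heel is still down on the shelf (x of bin_nose in the frame of step_edge above 0.01 m and height (world z) of bin_nose above 0.007 m and height (world z) of bin_heel below 0.004 m), for 0.1 s.
2. the whole bin is level on the plate, past the step (x of bin_heel in the frame of step_edge above 0 m and height (world z) of bin_heel between 0.006 and 0.01 m and height (world z) of bin_nose between 0.006 and 0.01 m and angle between bin's own z axis and vertical below 0.04 rad), for 0.1 s.
3. the bin is pressed against the stop with more than 7 N for half a second (contact force between bin and stop above 7 N), for 0.5 s.
At the end, for the whole second after the job is handed in: The bin stands level on the plate, its nose within 2.5 mm of the stop, within 8 mm of the middle between the yellow lines, square within 3.4 degrees, at rest, the flyball within 8 mm of its seat (x of bin_nose in the frame of stop_face between -0.0025 and 0.0015 m and y of bin_mid in the frame of stop_face between -0.008 and 0.008 m and angle between the x axis of bin and the x axis of station, either way round below 0.06 rad and height (world z) of bin_heel between 0.006 and 0.01 m and height (world z) of bin_nose between 0.006 and 0.01 m and angle between bin's own z axis and vertical below 0.04 rad and linear speed of bin below 0.01 m/s and distance between flyball_center and ball_seat below 0.008 m); the robot touches nothing.
It fails at once if the heel is lifted more than 4 mm off the shelf before the middle of the bin is past the step (height (world z) of bin_heel above 0.004 m and x of bin_mid in the frame of step_edge below -0.003 m).
It fails at once if the bin is lifted clear of the plate (nose and heel both more than 5 mm above it) (height (world z) of each of bin_heel, bin_nose above 0.013 m).
It fails at once if the bin is caught on or pressed against the plate with more than 25 N, or against the stop with more than 20 N (contact force between bin and station above 25 N or contact force between bin and stop above 20 N).
It fails at once if the bin is tipped more than 15 degrees, or the flyball leaves its seat (angle between bin's own z axis and vertical above 0.262 rad or distance between flyball_center and ball_seat above 0.02 m).
It fails at once if a bystander is moved more than 15 mm (distance of any of mallet, follower, nipple from where it was at the start of the episode above 0.015 m).
It also fails if it takes over 72 s, if anything falls off the work surface, if the arm or the gripper's body presses on something with over 40 N, if the wrist force passes 120 N, or if a joint passes its speed limit or range.

ROBOT

A 6-joint arm with a two-finger parallel gripper is mounted at the origin on the work surface. World frame = base frame: x ahead of the robot, y to its left, z up, the work surface at z = 0. Lengths are in mm, angles in degrees, forces in N, time in s.
With the tool pointing down it reaches from about 400 to 925 mm from the base axis. Payload 3.4 kg.
Tool frame: the origin (TCP) lies on the centre line of the jaws, within the pads' length; the fingertips stand ahead of it and the grasp point (between the pads) lies 11 mm behind it (env.tip_reach is the y of the fingertips in the tool frame, in mm); y points along the fingers, z is the direction in which the jaws open and shut, and the axes are right-handed (so a half turn about y gives the same grasp; the last joint's range is limited). The gripper opens to 85 mm and grips with 20 to 120 N. Pads are 22 mm wide; open, the fingers measure 114 mm over their backs; the gripper's body (76 mm by 85 mm) begins 54 mm behind the grasp point. The pads swing forward as they close: fully open they stand 13 mm farther back than shut.
Start: joints at [-75.315, 17.578, 86.31, -0, 76.112, -4.211], TCP at [186.192, -544.025, 203.405] pointing down, gripper open.
Joint ranges: [-179.03, 179.03], [-60, 130.46], [8.19, 133.38], [-81.62, 261.62], [5.75, 156.47], [-153.77, 153.77]. Speed limits (degrees/s): [147.25, 147.25, 180, 180, 180, 180].

INTERFACE

Orientations are given as [roll, pitch, yaw] about the fixed x, y, z axes, in that order (R = Rz(yaw) Ry(pitch) Rx(roll)).
In Python, from workcell import env, read_camera, job gives the robot as it stands.
- The arm moves only by the tool drive_tool, never from a script. Its argument "plan" is a list that holds one entry, the list of rows, each a list of 5 numbers: the shift along the tool's x, y, z in cm, then the turn about the tool's y in degrees, then the finger opening in cm, from 0 to 8.54. A call has 1 to 12 rows; each row shifts and turns the commanded pose from where the row before left it, along the tool's axes as they then stand; what a row does not reach is not made up. A row lasts 1/8 s, in which the tool goes at most 62.5 mm and 10.7 degrees, less where a joint would pass 70% of its speed; a pose out of reach is approached as far as the arm can. A call with a gripper value outside its range is refused whole. The fingers move at their own pace and stop on an object; the grip force is fixed at half the most. Time passes only in rows, so rows that do not move let the fingers close. It gives the time, the measured TCP pose, the force and the opening at its end, in the units of the state.
- env.observe(): the state, without advancing time (a new reading comes with each control period).
- read_camera(name): name is "scene" or "side" or "wrist"; returns a dict with "frame" (420x560x3 uint8, red, green, blue), "K" (3x3 intrinsics, pixels), "view" (4x4, takes a point from world to camera coordinates). Camera axes: x right, y up, looking along -z (the intrinsics and any distortion apply to the point x, -y, -z); pixel columns grow to the right and rows downward; lengths in mm; the calibration is good to about 2 mm. A picture is of the moment at which its call begins. There is no depth.
- job.job_done(): hands the job in, once; it reports no verdict.
The state is a dict: "clock": time; "joint_pos": joint angles; "qd": joint speeds; "joint_efforts": joint torques, N m; "eef_pos": TCP position; "eef_rot": TCP orientation; "force": force on the tool from outside, world axes, zero at the start; "ft_torque": the same for the moment, N m; "finger_gap": opening from 0.0 (shut) to 1.0 (fully open).
Only numpy, scipy, OpenCV 4.12 (cv2) and the standard library are available. Lean on these libraries where they do the work, as an engineer would, in place of code of your own. Each camera call takes 0.05 s, during which the arm holds its last target.

## Working session

There is one attempt and no reset: what is moved stays moved. The work goes in short steps, Python scripts to look and compute and a tool call to move; the robot and the scene stay as the last step left them, time stands still between calls to the robot, and variables do not carry over. Pictures are saved under pics/ and viewed, and the job is handed in when it is done.

Besides the shell and the picture viewer there is one more tool, called after "Call:" as name(argument=value, ...) on one line, values as JSON. drive_tool: Moves the arm, as the interface text tells. Its arguments: {"type":"object","properties":{"plan":{"type":"array","items":{"type":"array","items":{"type":"array","items":{"type":"number"}}}}},"required":["plan"]}

```bash
ls; mkdir -p pics; cat > h.py <<'E'
import numpy as np, cv2
from workcell import env, read_camera, job
from scipy.spatial.transform import Rotation as R
def snap(n,fn):
    c=read_camera(n); cv2.imwrite(f'pics/{fn}.png',cv2.cvtColor(c['frame'],cv2.COLOR_RGB2BGR)); np.savez(f'pics/{fn}.npz',**{k:c[k] for k in('frame','K','view')}); return c
def ray(c,u,v):
    K=c['K'];V=c['view']; d=np.linalg.solve(K,[u,v,1.]); d=np.array([d[0],-d[1],-d[2]])
    Rm=V[:3,:3]; o=-Rm.T@V[:3,3]; return o,Rm.T@d
def onz(c,u,v,z):
    o,d=ray(c,u,v); return o+d*(z-o[2])/d[2]
def proj(c,p):
    q=c['view']@np.r_[p,1]; q=c['K']@[q[0],-q[1],-q[2]]; return q[:2]/q[2]
E
python3 - <<'E'
from h import *
for n in('scene','side','wrist'):
    c=snap(n,n+'0'); print(n,c.keys(),c['K'].tolist(),(-c['view'][:3,:3].T@c['view'][:3,3]).round())
print(env.observe(), env.tip_reach)
E
```

```text
pics
scene dict_keys(['frame', 'K', 'view']) [[387.93990692125027, 0.0, 278.3320979541034], [0.0, 387.93990692125027, 208.9115460509668], [0.0, 0.0, 1.0]] [ 889. -224.  684.]
side dict_keys(['frame', 'K', 'view']) [[412.9930444476658, 0.0, 284.62361048769014], [0.0, 412.9930444476658, 211.88160242775652], [0.0, 0.0, 1.0]] [ 341. -482.  409.]
wrist dict_keys(['frame', 'K', 'view']) [[364.93861004725863, 0.0, 278.88973073670894], [0.0, 364.93861004725863, 208.04790800656895], [0.0, 0.0, 1.0]] [ 261. -519.  372.]
{'clock': 0.15, 'joint_pos': array([-7.53151285e+01,  1.76150327e+01,  8.63645688e+01,  1.39474998e-03,
        7.61138723e+01, -4.21153587e+00]), 'qd': array([-0.03785761, -0.10832387, -0.09660617, -0.10801979,  0.07002287,
        0.03708046]), 'joint_efforts': array([-9.93483409e-04, -4.57979786e+01, -2.52220094e+01, -2.12143541e-04,
        8.52171332e-03,  1.42237096e-05]), 'eef_pos': array([ 186.055563  , -543.46034301,  202.68055305]), 'eef_rot': array([-9.00931220e+01,  8.21440677e-03, -1.61103935e+02]), 'force': array([-0.65518278,  0.81664985,  0.85129475]), 'ft_torque': array([ 0.04360986, -0.04140045, -0.00920654]), 'finger_gap': 1.0018768085207415} 8.0
```

View pics/scene0.png

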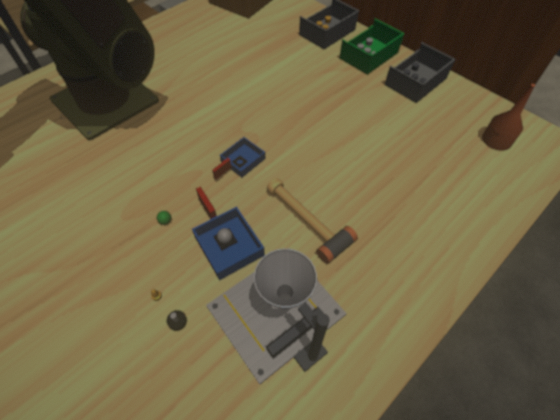

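View pics/side0.png

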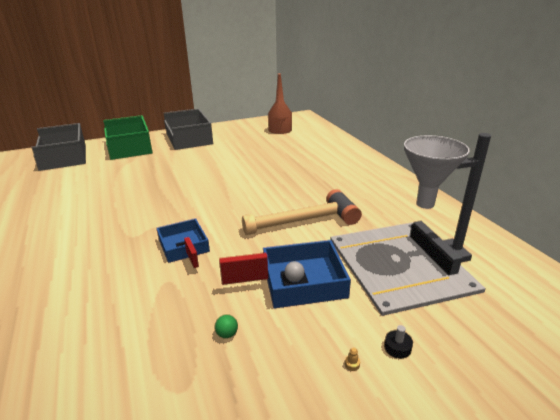

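View pics/wrist0.png

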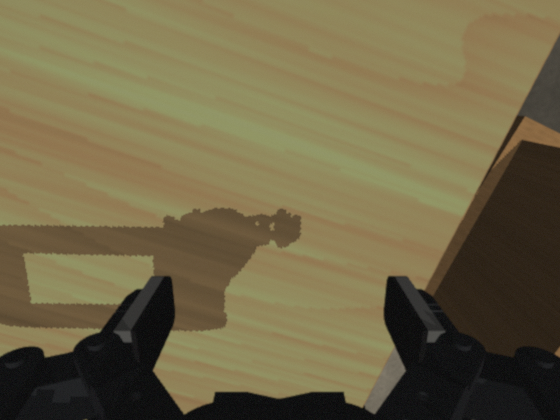

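The side view shows the large bin at about (305,272), its handle at (243,268) and the plate at (405,262). The scene view shows the bin at (228,243), its handle at (206,202) and the plate at (277,318). Next I'll measure them.

```bash
python3 - <<'E'
from h import *
for n,box in(('scene',(150,150,360,390)),('side',(200,210,490,320))):
    im=cv2.imread(f'pics/{n}0.png'); x0,y0,x1,y1=box
    s=min(800/(x1-x0),600/(y1-y0)); s=int(s*10)/10
    cv2.imwrite(f'pics/{n}0c.png',cv2.resize(im[y0:y1,x0:x1],None,fx=s,fy=s,interpolation=cv2.INTER_CUBIC)); print(n,s)
    hsv=cv2.cvtColor(im,cv2.COLOR_BGR2HSV)
    for nm,m in(('blue',cv2.inRange(hsv,(105,100,30),(125,255,255))),('red',cv2.inRange(hsv,(0,190,60),(6,255,255))|cv2.inRange(hsv,(174,190,60),(180,255,255)))):
        for c in cv2.findContours(m,cv2.RETR_EXTERNAL,cv2.CHAIN_APPROX_NONE)[0]:
            if cv2.contourArea(c)>60: print(nm,cv2.contourArea(c),cv2.boundingRect(c),cv2.approxPolyDP(c,2,True)[:,0].tolist())
E
```

```text
scene 2.5
blue 1835.5 (194, 217, 69, 55) [[236, 217], [197, 236], [194, 230], [216, 271], [262, 247], [256, 246]]
blue 220.0 (230, 145, 29, 25) [[244, 145], [230, 156], [232, 159], [241, 154], [248, 160], [240, 169], [258, 155]]
side 2.7
blue 4274.0 (264, 241, 86, 66) [[331, 241], [264, 248], [268, 253], [268, 280], [274, 306], [347, 297], [349, 278]]
blue 1183.0 (157, 219, 52, 43) [[195, 219], [157, 229], [169, 261], [187, 256], [184, 244], [176, 245], [183, 241], [184, 236], [191, 238], [198, 253], [208, 250], [207, 239]]
red 1026.5 (220, 254, 48, 29) [[265, 254], [220, 259], [223, 282], [267, 277], [264, 266]]
red 131.0 (185, 239, 13, 28) [[186, 239], [187, 252], [196, 266], [195, 251]]
```

View pics/scene0c.png

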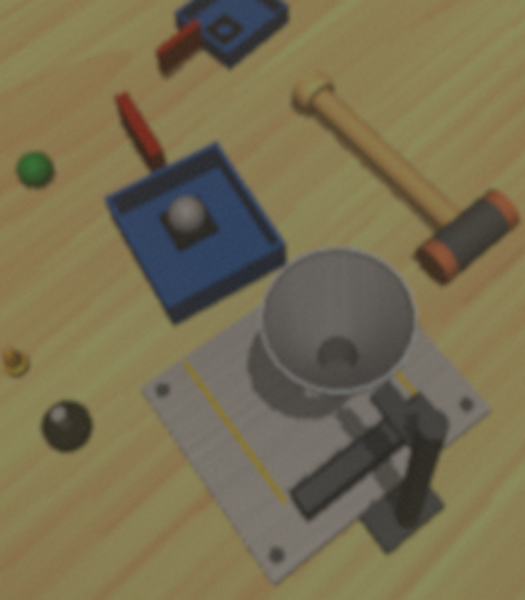

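View pics/side0c.png

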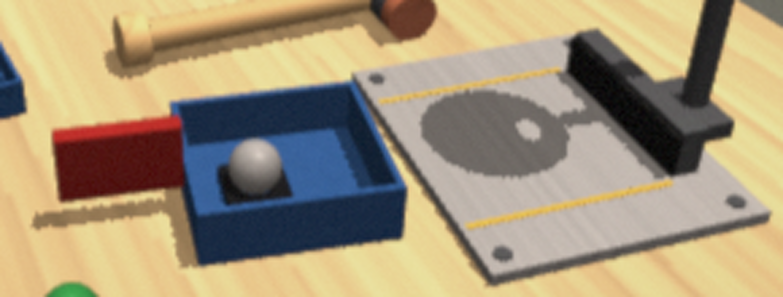

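```bash
python3 - <<'E'
from h import *
S={n:dict(np.load(f'pics/{n}0.npz')) for n in('scene','side')}
def g(n,x,y,z):
    o,s=((150,150),2.5) if n=='scene' else ((200,210),2.7)
    return onz(S[n],o[0]+(x+.5)/s-.5,o[1]+(y+.5)/s-.5,z)[:2]
def show(t,n,pts,z):
    P=np.array([g(n,*p,z) for p in pts]); print(t,n,P.round(1).tolist(),'len',np.linalg.norm(np.diff(P,axis=0),axis=1).round(1),'ang',np.degrees(np.arctan2(*np.diff(P,axis=0).T[::-1])).round(1))
show('plate L-near,R-near,R-far','side',[(352,73),(492,273),(770,208)],8)
show('plate','scene',[(490,408),(276,578),(142,388)],8)
show('rim rearL,noseL,noseR,rearR','side',[(171,103),(353,84),(408,187),(193,210)],35)
show('rim','scene',[(217,145),(286,243),(175,308),(107,200)],35)
show('handle','side',[(54,130),(181,118)],58)
show('handle','scene',[(121,96),(160,163)],58)
show('yel','side',[(380,101),(563,69)],8)
show('yel','side',[(468,226),(672,182)],8)
show('stop bottom near','side',[(567,69),(672,174)],8)
show('post','side',[(700,100)],30)
E
```

```text
plate L-near,R-near,R-far side [[641.6, 34.8], [620.6, -151.5], [785.5, -169.6]] len [187.4 165.9] ang [-96.4  -6.3]
plate scene [[805.3, 16.1], [782.3, -168.6], [621.8, -152.3]] len [186.  161.3] ang [-97.1 174.2]
rim rearL,noseL,noseR,rearR side [[511.6, 14.5], [616.5, -10.5], [597.9, -104.3], [489.6, -76.7]] len [107.8  95.7 111.8] ang [ -13.4 -101.2  165.7]
rim scene [[515.1, 13.4], [619.0, -7.2], [601.9, -100.9], [494.5, -81.3]] len [106.   95.3 109.1] ang [ -11.2 -100.3  169.7]
handle side [[436.7, -14.3], [501.2, -31.0]] len [66.7] ang [-14.5]
handle scene [[438.4, -19.6], [510.4, -37.2]] len [74.2] ang [-13.8]
yel side [[642.8, 0.7], [767.7, -15.4]] len [126.] ang [-7.3]
yel side [[629.0, -117.2], [752.6, -131.7]] len [124.5] ang [-6.7]
stop bottom near side [[770.1, -16.5], [757.5, -126.2]] len [110.5] ang [-96.5]
post side [[796.8, -99.3]] len [] ang []
```

Call:
drive_tool(plan=[[[-4.4,0,-2.5,0,5],[-4.4,0,-2.5,0,5],[-4.4,0,-2.5,0,5],[-4.4,0,-2.5,0,5],[-4.4,0,-2.5,0,5],[-4.4,0,-2.5,0,5],[-4.4,0,-2.5,0,5],[-2.4,0,-4.6,0,5],[-2.4,0,-4.6,0,5],[-2.4,0,-4.6,0,5],[-2.4,0,-4.6,0,5],[-2.4,0,-4.6,0,5]]])

```text
clock: 1.65
eef_pos: [459.9, -20.6, 203.3]
eef_rot: [-90.0, 0.0, -161.1]
force: [1.0, -0.6, -0.1]
finger_gap: 0.586
```

```bash
python3 - <<'E'
from h import *
snap('wrist','w1')
o=env.observe(); print(o['clock'],o['joint_pos'].round(1),o['eef_pos'],o['eef_rot'],o['force'])
E
```

```text
1.7 [-7.4  8.4 99.1  0.4 72.5 63.5] [460.24183063 -14.49900937 203.33391261] [-9.03174407e+01  1.40200971e-01 -1.60966974e+02] [1.09713115 5.38955249 0.73319826]
```

View pics/w1.png

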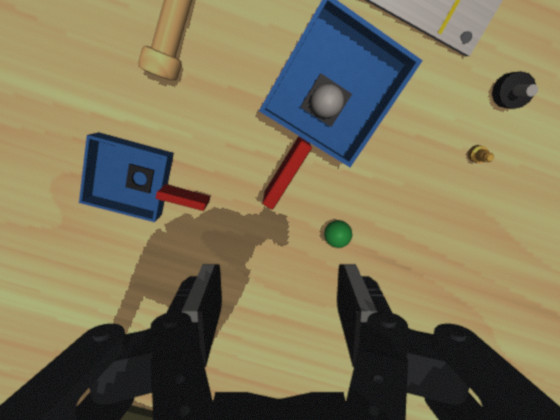

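The wrist view shows the bin's rim corners at about (327,1), (421,61), (349,165) and (260,110). The red blade runs from (268,203) to (305,145), and nothing is close to it. I'll refine these and turn the tool.

```bash
python3 - <<'E'
from h import *
S=dict(np.load('pics/w1.npz'))
P=np.array([onz(S,u,v,35)[:2] for u,v in [(260,110),(327,1),(421,61),(349,165)]])
print(P.round(1),P.mean(0),np.linalg.norm(np.diff(P,axis=0),axis=1),np.degrees(np.arctan2(*np.diff(P,axis=0).T[::-1])))
hsv=cv2.cvtColor(S['frame'],cv2.COLOR_RGB2HSV)
m=cv2.inRange(hsv,(0,190,100),(6,255,255))|cv2.inRange(hsv,(174,190,100),(180,255,255)); m[:, :220]=0
c=max(cv2.findContours(m,0,1)[0],key=cv2.contourArea); print(cv2.approxPolyDP(c,1.5,True)[:,0].tolist(),hsv[172,287],hsv[190,275])
r=cv2.minAreaRect(c);b=cv2.boxPoints(r);print(b); Q=np.array([onz(S,u,v,58)[:2] for u,v in b]);print(Q,Q.mean(0))
for n,u,v in(('smallhandle tip',208,203),('green',338,235),('nipple',481,156),('mallet end',160,75)): print(n,onz(S,u,v,10)[:2].round())
print(onz(S,466,38,8),onz(S,472,55,8))
E
```

```text
[[ 512.5   13.9]
 [ 612.9  -11.5]
 [ 596.3 -104.8]
 [ 492.1  -80.6]] [553.47164776 -45.75379878] [103.50848722  94.73187765 106.97798864] [ -14.18529529 -100.07472892  166.91812782]
[[303, 141], [298, 145], [264, 200], [264, 203], [269, 207], [274, 205], [309, 150], [310, 146]] [  1 205 154] [  1 200 154]
[[261.67245 202.3592 ]
 [301.23947 139.885  ]
 [311.3505  146.28865]
 [271.78348 208.76286]]
[[437.77392976 -13.19045786]
 [501.93315643 -27.88265295]
 [499.61679259 -37.98397672]
 [434.96239897 -23.76877123]] [468.57156944 -25.70646469]
smallhandle tip [404.  37.]
green [ 415. -105.]
nipple [ 540. -208.]
mallet end [511. 113.]
[ 632.32760385 -143.80434758    8.        ] [ 621.26268254 -155.87472978    8.        ]
```

Call:
drive_tool(plan=[[[0,0,0,-10,4],[0,0,0,-10,4],[0,0,0,-10,4],[0,0,0,-10,4],[0,0,0,-10,4],[0,0,0,-10,4],[0,0,0,-10,4],[0,0,0,-10,4],[0,0,0,-10,4],[0,0,0,-10,4],[0,0,0,-10,4],[0,0,0,-10,4]]])

```text
clock: 3.2
eef_pos: [459.7, -22.4, 203.2]
eef_rot: [-90.0, 0.0, -40.8]
force: [0.7, -0.5, 0.5]
finger_gap: 0.466
```

Call:
drive_tool(plan=[[[0,0,0,-10,4],[0,0,0,-10,4],[0,0,0,-8,4],[0.1,2.5,-0.1,0,4],[0,2.5,0,0,4],[0,2.5,0,0,4],[0,2.5,0,0,4],[0,2.5,0,0,4],[0,0,0,0,4],[0,0,0,0,4]]])

```text
clock: 4.45
eef_pos: [461.2, -23.6, 78.9]
eef_rot: [-90.0, -0.0, -13.1]
force: [-0.3, 0.3, 0.7]
finger_gap: 0.466
```

```bash
python3 - <<'E'
from h import *
for n in('scene','side','wrist'): snap(n,n+'2')
a=cv2.imread('pics/side2.png')[180:330,150:400]; cv2.imwrite('pics/side2c.png',cv2.resize(a,None,fx=3.2,fy=3.2,interpolation=cv2.INTER_CUBIC))
E
```

```text
(no output)
```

View pics/side2c.png

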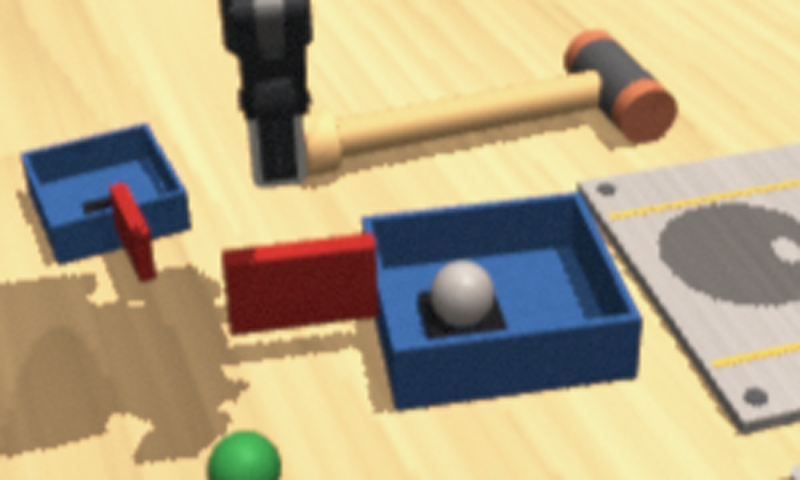

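View pics/scene2.png

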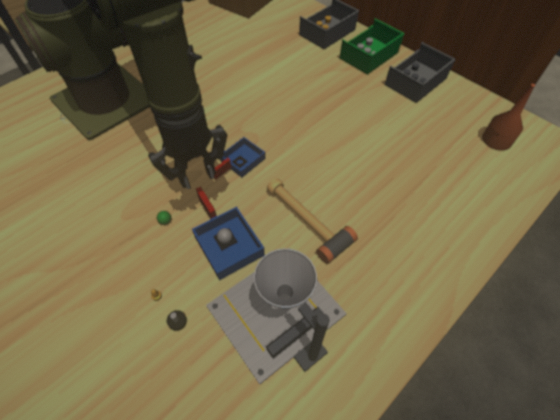

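The fingers straddle the blade, which lies at about (300,290) in the side crop. Now I'll descend and close.

Call:
drive_tool(plan=[[[0,1.5,0,0,4],[0,1.5,0,0,4],[0,1.5,0,0,4],[0,0.5,0,0,4],[0,0,0,0,4],[0,0,0,0,0],[0,0,0,0,0],[0,0,0,0,0],[0,0,0,0,0],[0,0,0,0,0],[0,0,0,0,0],[0,0,0,0,0]]])

```text
clock: 6.1
eef_pos: [460.6, -23.3, 28.6]
eef_rot: [-90.0, 0.0, -13.1]
force: [-1.0, 0.7, 4.6]
finger_gap: 0.085
```

```bash
cat >> h.py <<'E'
def bin_side(fn):
    snap('side',fn); a=cv2.imread(f'pics/{fn}.png')[180:330,200:490]; cv2.imwrite(f'pics/{fn}c.png',cv2.resize(a,None,fx=2.7,fy=2.7,interpolation=cv2.INTER_CUBIC))
    o=env.observe(); print(o['clock'],o['eef_pos'].round(1),o['eef_rot'].round(1),o['force'].round(1),o['ft_torque'].round(2),o['finger_gap'])
E
python3 - <<'E'
from h import *
bin_side('s3')
E
```

```text
6.15 [460.6 -23.4  28.6] [-90.    0.  -13.1] [-0.8 -0.2  5.9] [0.13 0.14 0.08] 0.0857720076035892
```

View pics/s3c.png

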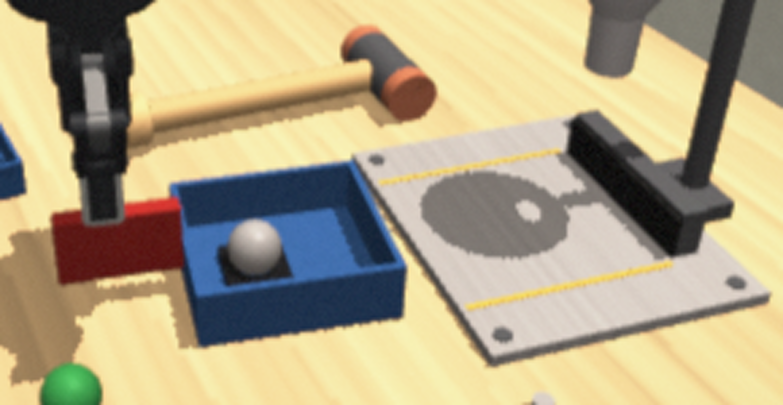

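```bash
python3 - <<'E'
from h import *
S=dict(np.load('pics/s3.npz'))
for p in [(460,-30,20.6),(459,-36,20.6),(460,-30,50)]:
    u=proj(S,p); print(p,u.round(1),((u-[200,180])*2.7).round())
c=snap('wrist','w3'); snap('scene','sc3')
a=cv2.imread('pics/sc3.png')[120:300,120:320]; cv2.imwrite('pics/sc3c.png',cv2.resize(a,None,fx=3,fy=3,interpolation=cv2.INTER_CUBIC))
E
```

```text
(460, -30, 20.6) [240.6 280.8] [110. 272.]
(459, -36, 20.6) [241.2 283.5] [111. 279.]
(460, -30, 50) [239.3 264.6] [106. 228.]
```

View pics/w3.png

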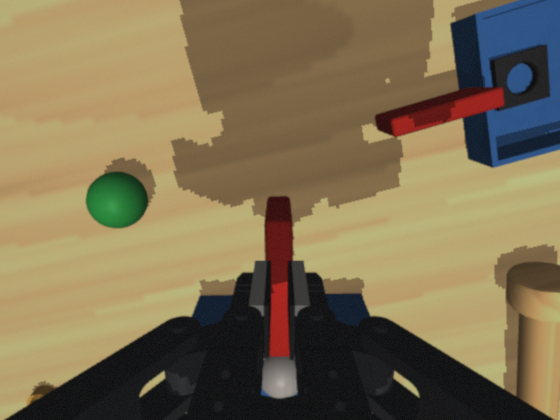

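View pics/sc3c.png

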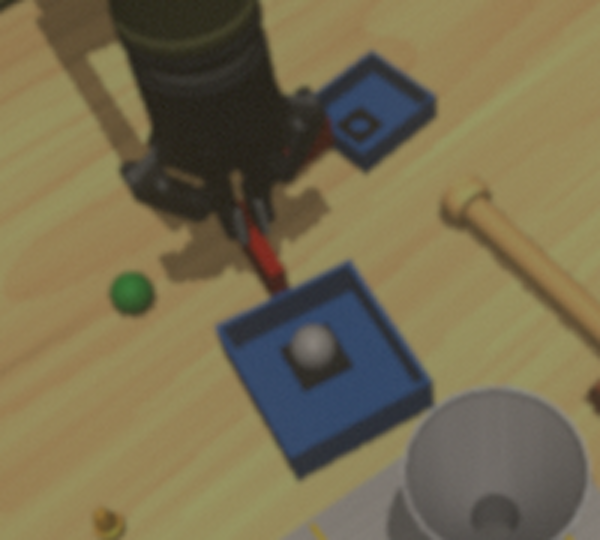

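```bash
python3 - <<'E'
from h import *
S=dict(np.load('pics/side2.npz'))
for p in [(461,-23,79),(457,-43,77),(465,-3,77),(457,-48,77)]:
    u=proj(S,p); print(p,u.round(1),((u-[150,180])*3.2).round())
S=dict(np.load('pics/w3.npz'))
for p in [(460,-23,58),(460,-23,28),(460,-23,20)]: print(p,proj(S,p))
E
python3 - <<'E'
import cv2
a=cv2.imread('pics/side2.png')[120:320,130:330]; cv2.imwrite('pics/side2d.png',cv2.resize(a,None,fx=3,fy=3,interpolation=cv2.INTER_CUBIC))
a=cv2.imread('pics/s3.png')[150:320,170:330]; cv2.imwrite('pics/s3d.png',cv2.resize(a,None,fx=3.5,fy=3.5,interpolation=cv2.INTER_CUBIC))
E
```

```text
(461, -23, 79) [237.1 244.9] [279. 208.]
(457, -43, 77) [238.8 254.6] [284. 239.]
(465, -3, 77) [235.7 238. ] [274. 186.]
(457, -48, 77) [239.9 256.7] [288. 245.]
(460, -23, 58) [282.76331301 280.24841101]
(460, -23, 28) [282.19836835 251.06911854]
(460, -23, 20) [282.07580277 244.73862782]
```

View pics/side2d.png

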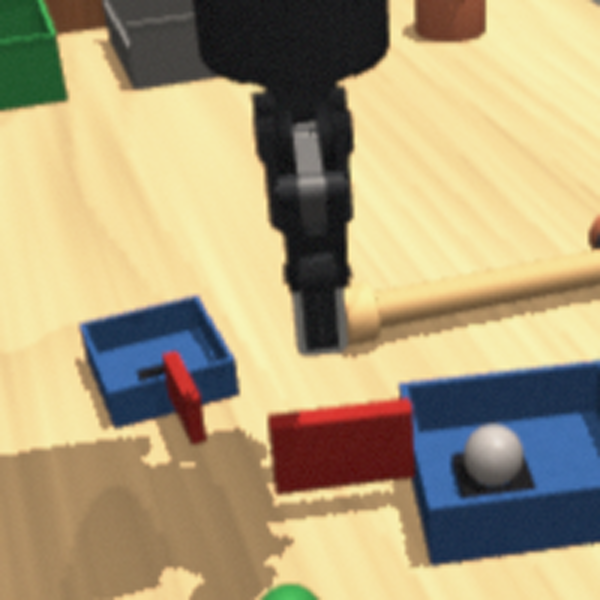

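View pics/s3d.png

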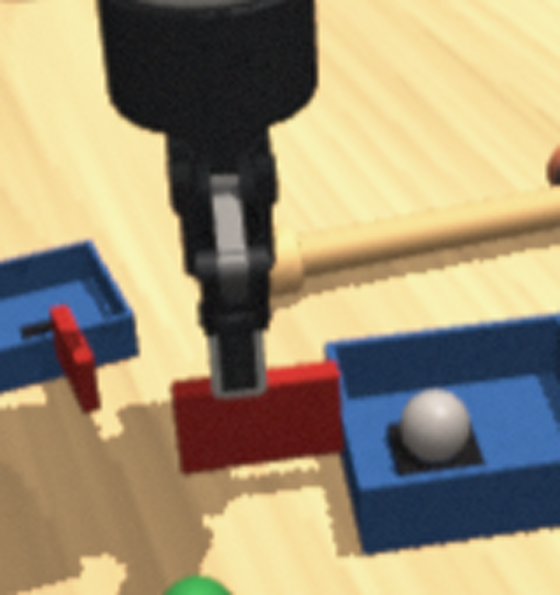

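```bash
python3 - <<'E'
from h import *
a=cv2.imread('pics/scene2.png')[120:270,130:280]; cv2.imwrite('pics/scene2d.png',cv2.resize(a,None,fx=4,fy=4,interpolation=cv2.INTER_CUBIC))
S=dict(np.load('pics/w3.npz'))
for z in (15,20,30,40,50,60): print(z,proj(S,(449,-21,z)).round(),proj(S,(447.5,-28,z)).round())
c=dict(np.load('pics/scene2.npz'))
for p in [(456,-43,71),(466,-4,71),(456,-43,105),(466,-4,105)]: print(p,((proj(c,p)-[130,120])*4).round())
o=env.observe();print(o['joint_pos'])
E
```

```text
15 [281. 222.] [268. 222.]
20 [281. 225.] [267. 225.]
30 [281. 232.] [267. 232.]
40 [281. 240.] [266. 240.]
50 [281. 249.] [265. 249.]
60 [282. 259.] [264. 259.]
(456, -43, 71) [251. 304.]
(466, -4, 71) [327. 271.]
(456, -43, 105) [237. 262.]
(466, -4, 105) [316. 228.]
[-8.15578847e+00  2.12302481e+01  1.12557627e+02  9.39665215e-03
  4.62150654e+01 -8.50585349e+01]
```

View pics/scene2d.png

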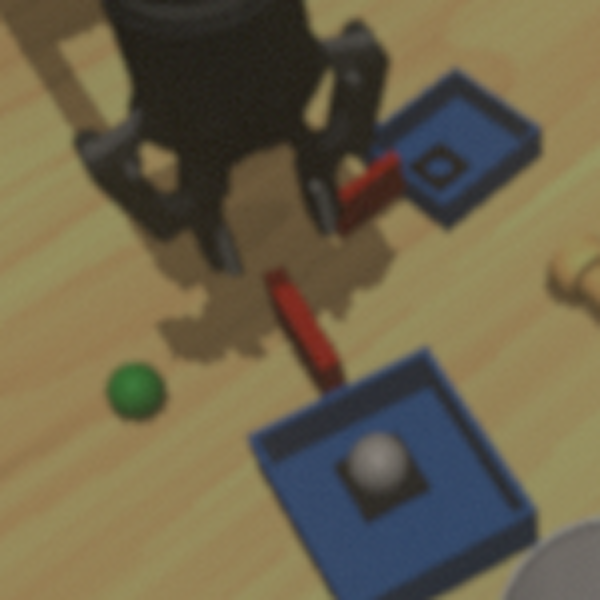

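The side crop (s3d) shows the fingertips near the blade's top, at about (240,395). Both views put the tips roughly 20–26 mm above the TCP, where the interface text says 8 mm below it. The gap reading of 7 mm also doesn't match the 12 mm blade. I'll open, go 15 mm lower (safe under either reading) and look again.

Call:
drive_tool(plan=[[[0,0,0,0,4],[0,0,0,0,4],[0,0,0,0,4],[0,0,0,0,4],[0,0.5,0,0,4],[0,0.5,0,0,4],[0,0.5,0,0,4],[0,0,0,0,4],[0,0,0,0,4]]])

```text
clock: 7.38
eef_pos: [460.7, -23.5, 13.3]
eef_rot: [-90.0, 0.0, -13.1]
force: [0.1, -0.1, -0.7]
finger_gap: 0.467
```

```bash
python3 - <<'E'
from h import *
bin_side('s4')
a=cv2.imread('pics/s4.png')[150:320,170:330]; cv2.imwrite('pics/s4d.png',cv2.resize(a,None,fx=3.5,fy=3.5,interpolation=cv2.INTER_CUBIC))
snap('scene','sc4'); a=cv2.imread('pics/sc4.png')[120:270,130:280]; cv2.imwrite('pics/sc4d.png',cv2.resize(a,None,fx=4,fy=4,interpolation=cv2.INTER_CUBIC))
E
```

```text
7.425 [460.8 -23.5  13.4] [-90.   -0.  -13.1] [0.8 0.4 0.5] [-0.05  0.05  0.02] 0.47044206882519013
```

View pics/s4d.png

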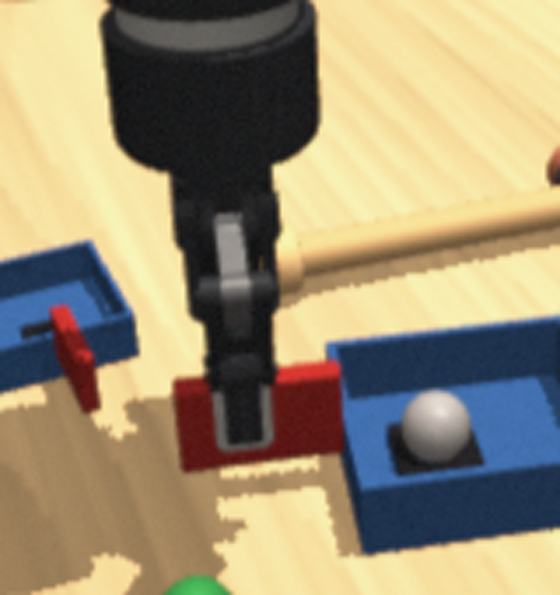

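View pics/sc4d.png

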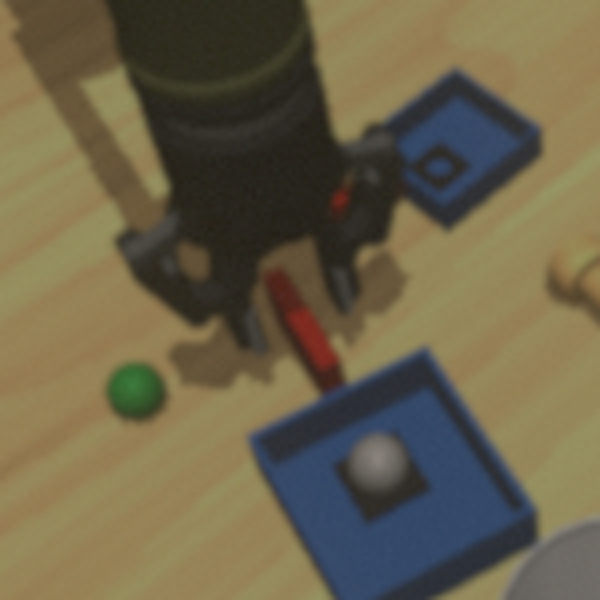

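```bash
python3 - <<'E'
from h import *
A=dict(np.load('pics/sc4.npz'));B=dict(np.load('pics/s4.npz'))
def tri(a,b):
    o1,d1=ray(A,*a);o2,d2=ray(B,*b)
    s=np.linalg.lstsq(np.c_[d1,-d2],o2-o1,rcond=None)[0]; p=o1+d1*s[0];q=o2+d2*s[1]; return (p+q)/2,np.linalg.norm(p-q)
print(tri((193.75,207.5),(240,278.6)))
A=dict(np.load('pics/scene2.npz'));B=dict(np.load('pics/side2.npz'))
print(tri((188,187.5),(237.3,237.3)))
E
```

```text
(array([455.72593693, -48.04161812,  38.69338272]), np.float64(2.803930564907966))
(array([457.11829905, -46.67068201, 106.13352832]), np.float64(3.2210292411634747))
```

Triangulation puts the near tip at z≈39 with the TCP at 13, and the same offset held before I moved. So the real tips are about 25 mm above the reported TCP, or about 20 once shut, and I trust the pictures. I'll go down 10 mm in small steps, watching the force, and then grip.

Call:
drive_tool(plan=[[[0,0.3,0,0,4],[0,0.4,0,0,4],[0,0.3,0,0,4],[0,0,0,0,4]]])

```text
clock: 7.98
eef_pos: [460.4, -23.4, 3.0]
eef_rot: [-90.0, 0.0, -13.1]
force: [0.3, -0.1, -0.0]
finger_gap: 0.464
```

Call:
drive_tool(plan=[[[0,0,0,0,0],[0,0,0,0,0],[0,0,0,0,0],[0,0,0,0,0],[0,0,0,0,0],[0,0,0,0,0]]])

```text
clock: 8.72
eef_pos: [460.9, -23.5, 3.6]
eef_rot: [-90.0, -0.0, -13.1]
force: [-0.2, -0.2, 3.0]
finger_gap: 0.127
```

```bash
python3 - <<'E'
from h import *
bin_side('s5')
E
```

```text
8.775 [460.9 -23.5   3.6] [-90.   -0.  -13.1] [-0.1  0.2  3.5] [ 0.01  0.05 -0.06] 0.1319291499659971
```

View pics/s5c.png

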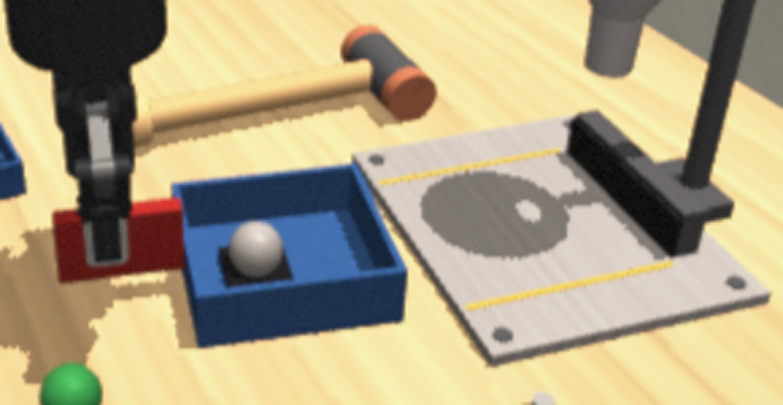

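Call:
drive_tool(plan=[[[0,0,0,-1.5,0],[0,0,0,-2,0],[0,0,0,-2,0],[0,0,0,-1,0],[0,0,-0.3,0,0],[0,0,-0.4,0,0],[0,0,-0.4,0,0],[0,0,-0.3,0,0],[0,0,0,0,0],[0,0,0,0,0]]])

```text
clock: 10.02
eef_pos: [459.2, -37.4, 3.5]
eef_rot: [-90.0, -0.0, -6.6]
force: [0.5, 0.9, 4.7]
finger_gap: 0.125
```

```bash
python3 - <<'E'
from h import *
bin_side('s6'); snap('scene','sc6')
a=cv2.imread('pics/sc6.png')[150:390,150:360]; cv2.imwrite('pics/sc6c.png',cv2.resize(a,None,fx=2.5,fy=2.5,interpolation=cv2.INTER_CUBIC))
E
```

```text
10.075 [459.1 -37.4   3.5] [-90.   -0.   -6.6] [-0.3  1.1  5.9] [ 0.11 -0.12  0.08] 0.13306391146921812
```

View pics/s6c.png

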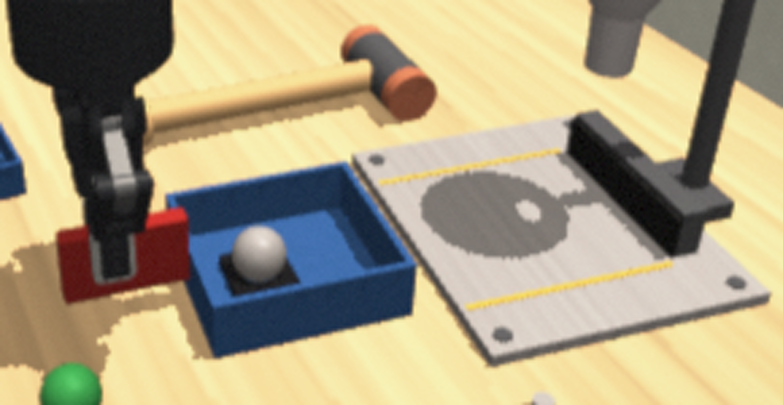

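View pics/sc6c.png

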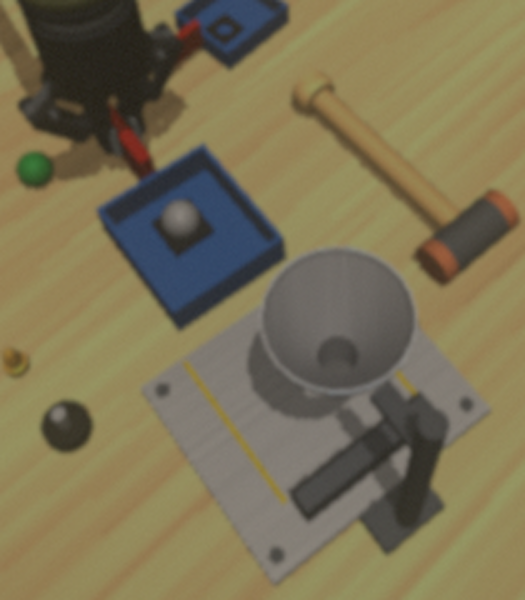

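```bash
cat > m.py <<'E'
from h import *
T=np.radians(-6.6); SE=np.array([632.5,-57.5]); RT=np.array([[np.cos(T),np.sin(T)],[-np.sin(T),np.cos(T)]])
def st(p): return RT@(np.asarray(p)-SE)
def pts(fn,P,z,off,s):
    c=dict(np.load(f'pics/{fn}.npz'))
    Q=np.array([st(onz(c,off[0]+(x+.5)/s-.5,off[1]+(y+.5)/s-.5,z)[:2]) for x,y in P]); d=np.diff(Q,axis=0)
    print(fn,Q.round(1).tolist(),'len',np.linalg.norm(d,axis=1).round(1),'ang',np.degrees(np.arctan2(d[:,1],d[:,0])).round(1),'mean',Q.mean(0).round(1)); return Q
E
python3 - <<'E'
from m import *
pts('s6',[(168,196),(348,165),(415,266),(206,306)],35,(200,180),2.7)
pts('sc6',[(205,147),(284,240),(180,316),(100,212)],35,(150,150),2.5)
# reference in same frame
pts('s6',[(380,182),(563,150),(672,264),(468,307)],8,(200,180),2.7)
pts('s6',[(567,150),(672,255)],8,(200,180),2.7)
pts('s6',[(352,155),(492,354)],8,(200,180),2.7)
pts('sc6',[(187,362),(286,500)],8,(150,150),2.5)
E
```

```text
s6 [[-132.8, 46.8], [-24.2, 45.7], [-24.9, -50.1], [-136.5, -48.2]] len [108.7  95.8 111.6] ang [ -0.5 -90.5 179. ] mean [-79.6  -1.4]
sc6 [[-129.1, 48.2], [-22.2, 48.7], [-17.9, -47.1], [-128.3, -49.3]] len [106.9  96.  110.4] ang [   0.3  -87.5 -178.9] mean [-74.4   0.1]
s6 [[3.5, 59.0], [129.5, 57.3], [127.3, -60.6], [3.4, -59.7]] len [126. 118. 124.] ang [ -0.7 -91.1 179.6] mean [65.9 -1. ]
s6 [[132.0, 56.6], [132.1, -53.9]] len [110.5] ang [-89.9] mean [132.    1.3]
s6 [[-2.0, 91.7], [-1.0, -94.7]] len [186.4] ang [-89.7] mean [-1.5 -1.5]
sc6 [[3.6, -59.0], [126.2, -59.2]] len [122.6] ang [-0.1] mean [ 64.9 -59.1]
```

Both views agree: the bin is square within about 1° and centred within about 1.5 mm, with its nose 20–23 mm short of the step. Next I'll cock the nose by pushing the handle down in small steps.

Call:
drive_tool(plan=[[[-0.1,0.1,0,0,0],[-0.1,0.1,0,0,0],[-0.1,0.1,0,0,0],[0,0,0,0,0]]])

```text
clock: 10.62
eef_pos: [458.3, -37.3, 2.4]
eef_rot: [-90.0, -0.3, -6.6]
force: [-2.8, 2.3, 22.4]
finger_gap: 0.128
```

Call:
drive_tool(plan=[[[-0.1,0.15,0,0,0],[-0.1,0.15,0,0,0],[0,0,0,0,0]]])

```text
clock: 11.0
eef_pos: [455.0, -36.8, -1.1]
eef_rot: [-90.0, -0.2, -6.6]
force: [-2.1, 2.0, 19.3]
finger_gap: 0.124
```

```bash
python3 - <<'E'
from h import *
bin_side('s7')
E
```

```text
11.05 [455.1 -36.8  -1.1] [-90.   -0.2  -6.6] [-3.1  1.6 20.5] [ 0.25 -0.2   0.14] 0.12894036128994976
```

View pics/s7c.png

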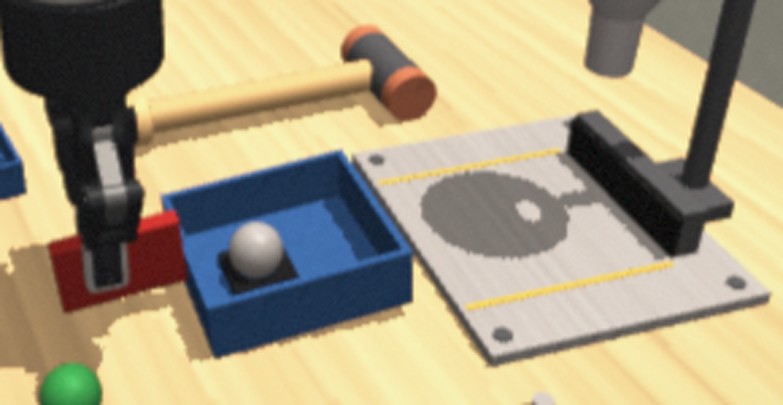

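The cocking works. The nose-right rim corner rose from row 266 to 251, which is about 5.5°, with a steady 20 N from grip torsion. That torsion will later keep the nose from dropping, so I'll use the shelf to test whether a partial finger opening softens the grip.

Call:
drive_tool(plan=[[[0,0,0,0,0.9],[0,0,0,0,0.9],[0,0,0,0,0.9]]])

```text
clock: 11.42
eef_pos: [455.0, -36.8, -1.1]
eef_rot: [-90.0, -0.2, -6.6]
force: [-2.4, 2.2, 19.6]
finger_gap: 0.129
```

Call:
drive_tool(plan=[[[0,0,0,0,1.0],[0,0,0,0,1.0]]])

```text
clock: 11.68
eef_pos: [455.1, -36.8, -1.1]
eef_rot: [-90.0, -0.2, -6.6]
force: [-2.4, 1.8, 20.0]
finger_gap: 0.128
```

Call:
drive_tool(plan=[[[0,0,0,0,1.1],[0,0,0,0,1.1]]])

```text
clock: 11.92
eef_pos: [455.1, -36.8, -1.1]
eef_rot: [-90.0, -0.2, -6.6]
force: [-3.1, 2.6, 19.3]
finger_gap: 0.132
```

Call:
drive_tool(plan=[[[0,0,0,0,1.16],[0,0,0,0,1.16]]])

```text
clock: 12.18
eef_pos: [454.3, -36.7, -1.9]
eef_rot: [-90.0, -0.0, -6.6]
force: [-0.1, 1.7, 9.4]
finger_gap: 0.138
```

Call:
drive_tool(plan=[[[0,0,0,0,1.22],[0,0,0,0,1.22]]])

```text
clock: 12.42
eef_pos: [453.4, -36.7, -3.0]
eef_rot: [-90.0, 0.1, -6.6]
force: [0.1, 0.4, 0.4]
finger_gap: 0.141
```

```bash
python3 - <<'E'
from h import *
bin_side('s8')
E
```

```text
12.475 [453.4 -36.8  -3. ] [-90.    0.1  -6.6] [-0.   0.4 -0.2] [ 0.03 -0.02  0.04] 0.13907705231055575
```

View pics/s8c.png

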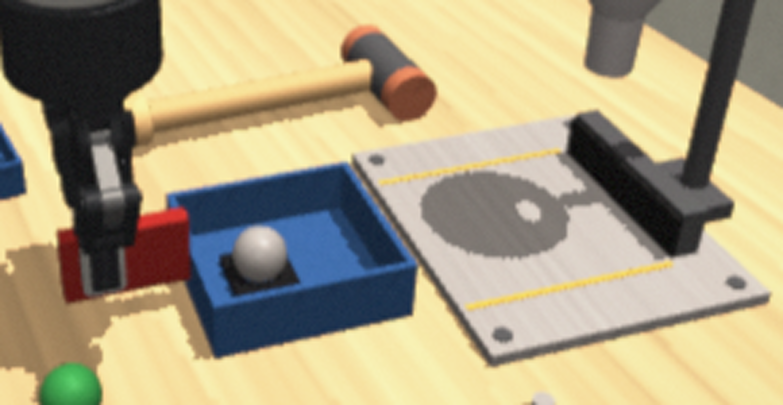

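Opening to 1.16 cm halves the load and 1.22 cm releases it gently, and the bin has settled flat again. I'll reset the grip height and re-grip.

Call:
drive_tool(plan=[[[0,0,0,0,2],[0,0,0,0,2],[0.3,-0.4,0,0,2],[0.3,-0.4,0,0,2],[0,0,0,0,2],[0,0,0,0,0],[0,0,0,0,0],[0,0,0,0,0],[0,0,0,0,0]]])

```text
clock: 13.6
eef_pos: [460.5, -37.5, 5.8]
eef_rot: [-90.0, -0.1, -6.6]
force: [0.7, 0.1, 5.8]
finger_gap: 0.127
```

Call:
drive_tool(plan=[[[-0.15,0.15,0,0,0],[-0.15,0.2,0,0,0],[-0.15,0.2,0,0,0],[-0.15,0.2,0,0,0],[-0.1,0.2,0,0,0],[0,0,0,0,0],[0,0,0,0,0]]])

```text
clock: 14.48
eef_pos: [452.8, -36.5, -2.8]
eef_rot: [-90.0, -0.0, -6.6]
force: [-4.7, 1.4, 19.0]
finger_gap: 0.131
```

```bash
python3 - <<'E'
from h import *
bin_side('s9')
E
```

```text
14.525 [452.8 -36.5  -2.7] [-90.   -0.   -6.6] [-5.2  0.6 19.7] [0.06 0.13 0.06] 0.12443139779265161
```

View pics/s9c.png

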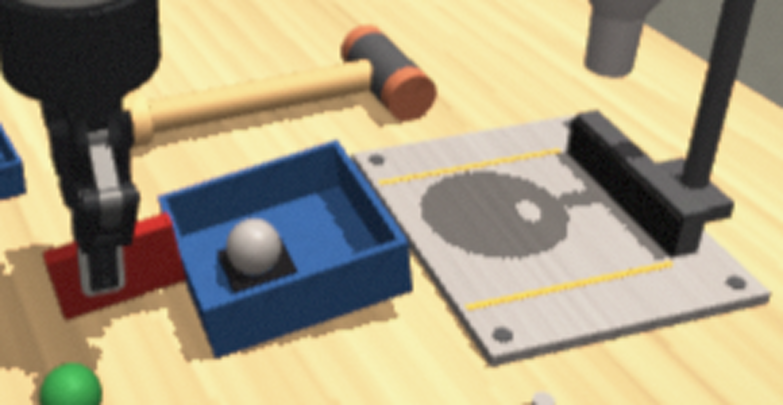

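The nose is now up about 10° (its bottom corner rose from row 318 to 290 while the heel corner stayed at (216,355)). At this tilt it should clear the step without touching until the middle is past. I'll slide forward.

Call:
drive_tool(plan=[[[0.2,0,0,0,0],[0.4,0,0,0,0],[0.6,0,0,0,0],[0.6,0,0,0,0],[0.6,0,0,0,0],[0.6,0,0,0,0],[0.6,0,0,0,0],[0.6,0,0,0,0],[0.4,0,0,0,0],[0.3,0,0,0,0],[0.1,0,0,0,0],[0,0,0,0,0]]])

```text
clock: 16.02
eef_pos: [501.0, -42.1, -2.6]
eef_rot: [-90.0, 0.1, -6.6]
force: [-7.7, 0.7, 21.2]
finger_gap: 0.128
```

```bash
python3 - <<'E'
from m import *
bin_side('s10'); print(st(env.observe()['eef_pos'][:2]))
E
```

```text
16.075 [501.  -42.1  -2.6] [-90.    0.1  -6.6] [-7.  1. 21.] [ 0.06  0.56 -0.1 ] 0.12090670949747127
[-132.40537292    0.14239581]
```

View pics/s10c.png

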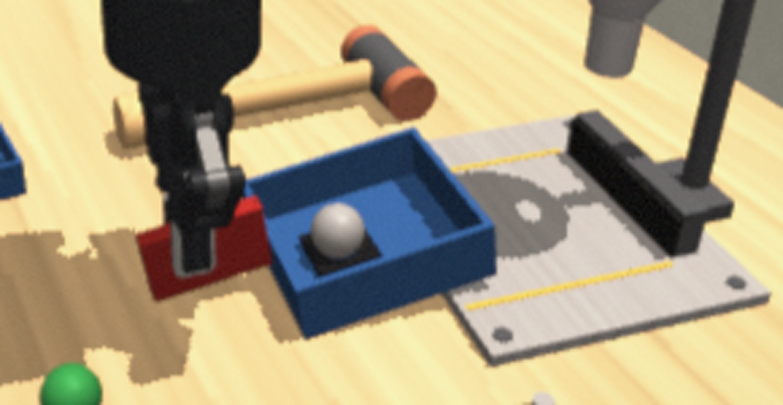

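Call:
drive_tool(plan=[[[0.2,0,0,0,0],[0.4,0,0,0,0],[0.5,0,0,0,0],[0.5,0,0,0,0],[0.5,0,0,0,0],[0.4,0,0,0,0],[0.4,0,0,0,0],[0.3,0,0,0,0],[0.1,0,0,0,0],[0,0,0,0,0]]])

```text
clock: 17.32
eef_pos: [533.9, -46.0, -2.6]
eef_rot: [-90.0, 0.1, -6.6]
force: [-6.7, 0.7, 17.3]
finger_gap: 0.127
```

```bash
python3 - <<'E'
from m import *
bin_side('s11'); print(st(env.observe()['eef_pos'][:2]))
E
```

```text
17.375 [533.9 -45.9  -2.6] [-90.    0.1  -6.6] [-7.3  1.5 17.9] [0.05 0.45 0.07] 0.12694418895777293
[-99.31436971   0.1450031 ]
```

View pics/s11c.png

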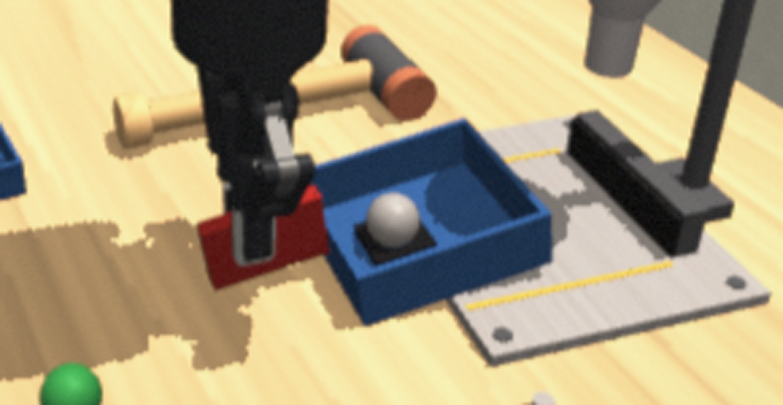

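```bash
python3 - <<'E'
from m import *
pts('s11',[(366,323)],0,(200,180),2.7)
pts('s10',[(305,337)],0,(200,180),2.7)
pts('s9',[(216,355)],0,(200,180),2.7)
pts('s11',[(492,360)],2,(200,180),2.7)
E
```

```text
s11 [[-49.1, -47.5]] len [] ang [] mean [-49.1 -47.5]
s10 [[-83.5, -48.1]] len [] ang [] mean [-83.5 -48.1]
s9 [[-131.6, -47.3]] len [] ang [] mean [-131.6  -47.3]
s11 [[0.6, -93.1]] len [] ang [] mean [  0.6 -93.1]
```

The heel is at x≈-49, so the middle is about 4 mm past the step, and the heel is still down. Now I'll lift the handle in stages.

Call:
drive_tool(plan=[[[0,-0.15,0,0,0],[0,-0.2,0,0,0],[0,-0.2,0,0,0],[0,-0.2,0,0,0],[0,0,0,0,0]]])

```text
clock: 18.0
eef_pos: [535.5, -46.2, 3.1]
eef_rot: [-90.0, 0.0, -6.6]
force: [0.3, 0.6, -4.9]
finger_gap: 0.129
```

```bash
python3 - <<'E'
from m import *
bin_side('s12'); print(st(env.observe()['eef_pos'][:2]))
E
```

```text
18.05 [535.5 -46.2   3.1] [-90.    0.   -6.6] [ 0.   0.4 -3.6] [ 0.02  0.29 -0.02] 0.1245886061961378
[-9.76753181e+01  6.43721505e-02]
```

View pics/s12c.png

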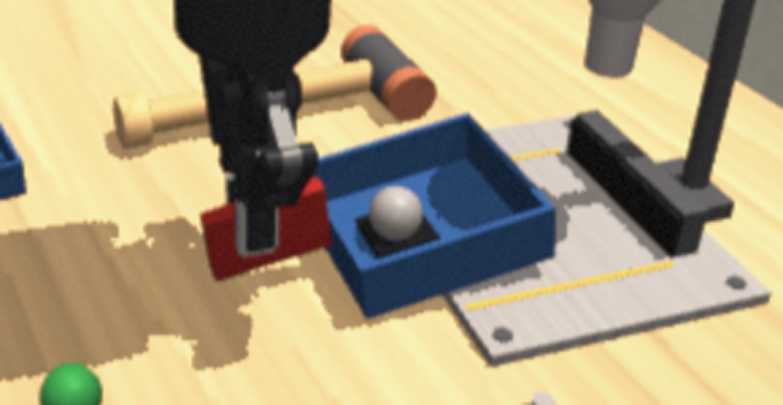

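The bin hangs level-sided with its pitch held (4 N), and the heel is about 5 mm up. I'll lift 4.5 mm more, then move forward past the step.

Call:
drive_tool(plan=[[[0,-0.2,0,0,0],[0,-0.25,0,0,0],[0,0,0,0,0]]])

```text
clock: 18.42
eef_pos: [535.9, -46.2, 8.2]
eef_rot: [-90.0, -0.0, -6.6]
force: [-0.1, 0.8, -2.5]
finger_gap: 0.128
```

```bash
python3 - <<'E'
from m import *
bin_side('s13'); print(st(env.observe()['eef_pos'][:2]))
E
```

```text
18.475 [535.8 -46.2   8.1] [-90.   -0.   -6.6] [-0.5  0.6 -3.5] [ 0.02  0.28 -0.01] 0.13217035575710814
[-97.38788958   0.09929596]
```

View pics/s13c.png

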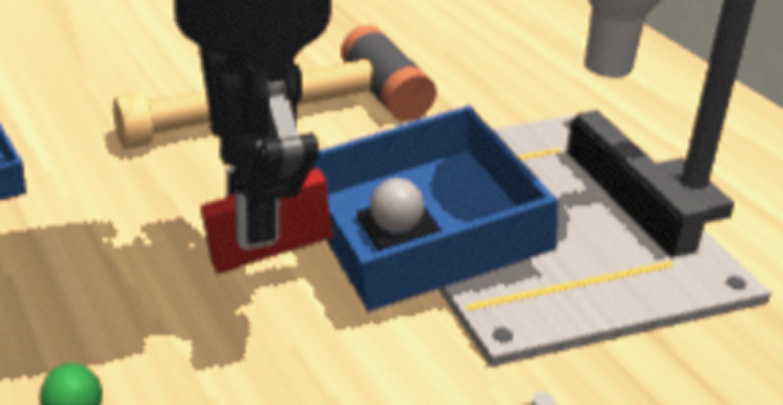

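```bash
python3 - <<'E'
from m import *
for z in (6,8,10,12): pts('s13',[(371,309)],z,(200,180),2.7)
E
```

```text
s13 [[-45.2, -44.3]] len [] ang [] mean [-45.2 -44.3]
s13 [[-46.2, -46.3]] len [] ang [] mean [-46.2 -46.3]
s13 [[-47.2, -48.3]] len [] ang [] mean [-47.2 -48.3]
s13 [[-48.1, -50.4]] len [] ang [] mean [-48.1 -50.4]
```

The heel is at about 9.7 mm: above the plate (8) and under the limit (13). Moving forward 54 mm.

Call:
drive_tool(plan=[[[0.2,0,0,0,0],[0.4,0,0,0,0],[0.6,0,0,0,0],[0.7,0,0,0,0],[0.7,0,0,0,0],[0.7,0,0,0,0],[0.7,0,0,0,0],[0.6,0,0,0,0],[0.4,0,0,0,0],[0.3,0,0,0,0],[0.1,0,0,0,0],[0,0,0,0,0]]])

```text
clock: 19.98
eef_pos: [589.1, -52.4, 7.9]
eef_rot: [-90.0, 0.0, -6.6]
force: [0.4, 0.3, -3.6]
finger_gap: 0.122
```

```bash
python3 - <<'E'
from m import *
bin_side('s14'); print(st(env.observe()['eef_pos'][:2]))
E
```

```text
20.025 [588.9 -52.4   7.9] [-90.    0.   -6.6] [ 0.   0.2 -2.6] [0.04 0.32 0.03] 0.13030914450263004
[-43.87172571   0.09670895]
```

View pics/s14c.png

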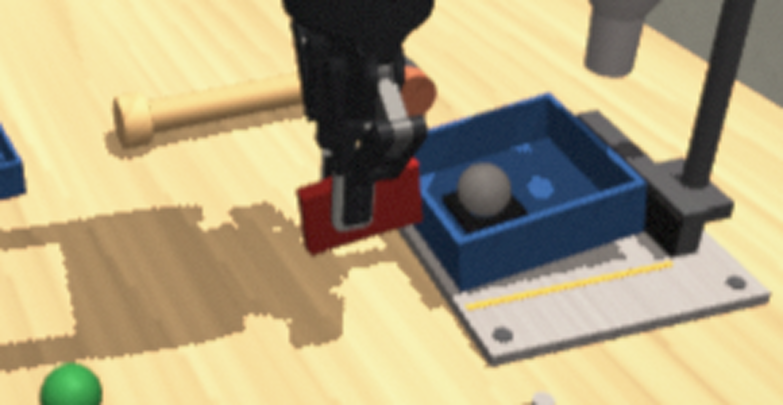

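The heel is over the plate at about x=+6. I'll ease the grip so the nose sinks under friction, and raise the handle as the heel touches.

Call:
drive_tool(plan=[[[0,0,0,0,1.1],[0,0,0,0,1.12],[0,0,0,0,1.13]]])

```text
clock: 20.4
eef_pos: [589.1, -52.4, 7.9]
eef_rot: [-90.0, 0.0, -6.6]
force: [0.5, -0.4, -4.5]
finger_gap: 0.134
```

Call:
drive_tool(plan=[[[0,0,0,0,1.14]]])

```text
clock: 20.52
eef_pos: [589.2, -52.4, 7.9]
eef_rot: [-90.0, -0.0, -6.6]
force: [-1.1, 0.0, -4.2]
finger_gap: 0.134
```

Call:
drive_tool(plan=[[[0,0,0,0,1.15]]])

```text
clock: 20.65
eef_pos: [589.3, -52.4, 7.9]
eef_rot: [-90.0, -0.0, -6.6]
force: [0.8, 0.5, -3.4]
finger_gap: 0.138
```

```bash
python3 - <<'E'
from m import *
bin_side('s15'); print(st(env.observe()['eef_pos'][:2]))
E
```

```text
20.7 [589.4 -52.4   8. ] [-90.   -0.   -6.6] [ 0.2 -0.3 -2.2] [ 0.09  0.24 -0.05] 0.13361353309626922
[-43.42913909   0.05968948]
```

View pics/s15c.png

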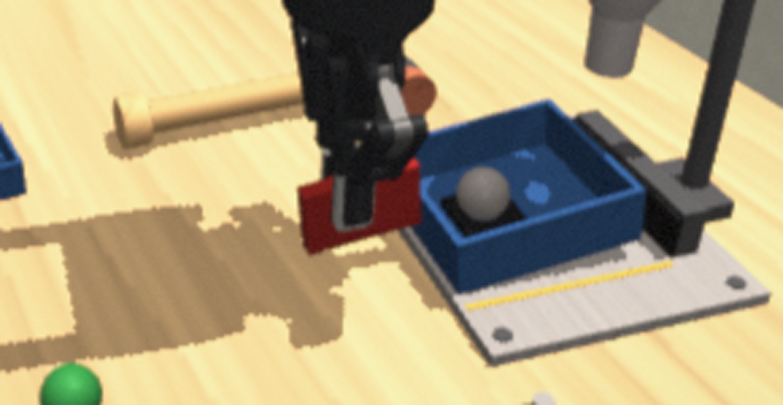

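Call:
drive_tool(plan=[[[0,-0.1,0,0,1.15],[0,-0.1,0,0,1.15],[0,0,0,0,1.15]]])

```text
clock: 21.08
eef_pos: [589.3, -52.4, 10.1]
eef_rot: [-90.0, -0.0, -6.6]
force: [-0.6, -0.6, -3.1]
finger_gap: 0.134
```

```bash
python3 - <<'E'
from m import *
bin_side('s16'); print(st(env.observe()['eef_pos'][:2]))
E
```

```text
21.125 [589.4 -52.5  10.1] [-90.   -0.   -6.6] [-0.2  0.4 -2.3] [-0.    0.29  0.02] 0.13494275036436953
[-43.44098524   0.05716434]
```

View pics/s16c.png

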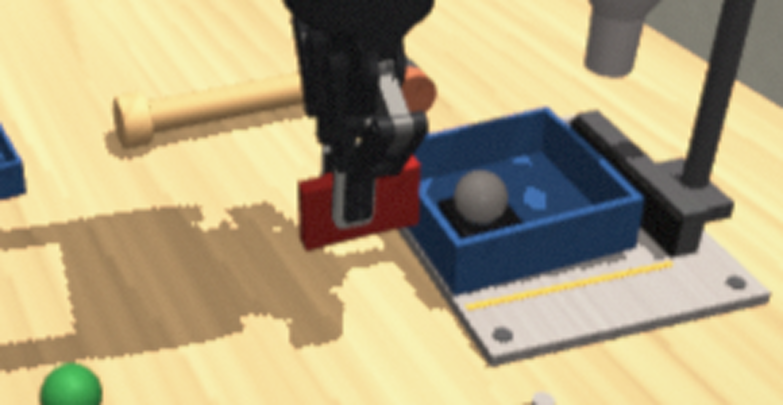

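Call:
drive_tool(plan=[[[0,-0.1,0,0,1.15],[0,-0.05,0,0,1.15],[0,-0.05,0,0,1.15],[0,0,0,0,1.15]]])

```text
clock: 21.62
eef_pos: [589.2, -52.4, 11.9]
eef_rot: [-90.0, 0.0, -6.6]
force: [0.5, -0.7, -3.3]
finger_gap: 0.134
```

```bash
python3 - <<'E'
from m import *
bin_side('s17'); print(st(env.observe()['eef_pos'][:2]))
E
```

```text
21.675 [589.2 -52.4  11.9] [-90.    0.   -6.6] [ 0.1 -0.3 -3.3] [0.02 0.32 0.  ] 0.13938933511654306
[-43.59316357   0.07363459]
```

View pics/s17c.png

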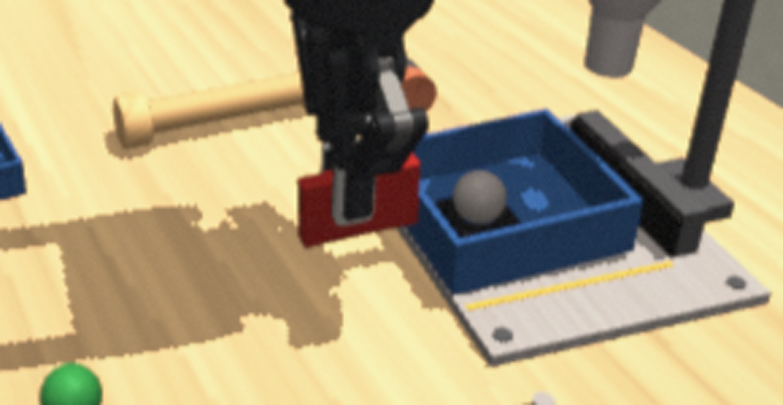

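```bash
python3 - <<'E'
from m import *
for z in (6,8,10,12): pts('s17',[(457,292),(635,248)],z,(200,180),2.7)
E
```

```text
s17 [[4.4, -45.2], [117.7, -40.4]] len [113.4] ang [2.4] mean [ 61.  -42.8]
s17 [[3.2, -47.2], [115.9, -42.5]] len [112.9] ang [2.4] mean [ 59.6 -44.9]
s17 [[2.0, -49.3], [114.2, -44.6]] len [112.3] ang [2.4] mean [ 58.1 -46.9]
s17 [[0.7, -51.3], [112.4, -46.6]] len [111.7] ang [2.4] mean [ 56.6 -49. ]
```

The heel is at about 9 mm (x≈3) and the nose at about 13 mm. I'll ease the grip a little more so it settles.

Call:
drive_tool(plan=[[[0,-0.05,0,0,1.16],[0,-0.05,0,0,1.16],[0,0,0,0,1.16],[0,0,0,0,1.16]]])

```text
clock: 22.18
eef_pos: [589.4, -52.4, 13.0]
eef_rot: [-90.0, -0.0, -6.6]
force: [0.2, -0.1, -2.0]
finger_gap: 0.136
```

Call:
drive_tool(plan=[[[0,0,0,0,1.18],[0,0,0,0,1.2],[0,0,0,0,1.22],[0,0,0,0,1.25]]])

```text
clock: 22.68
eef_pos: [589.6, -52.5, 13.2]
eef_rot: [-90.0, -0.0, -6.6]
force: [-0.3, -0.7, -0.2]
finger_gap: 0.145
```

```bash
python3 - <<'E'
from m import *
bin_side('s18'); print(st(env.observe()['eef_pos'][:2]))
E
```

```text
22.725 [589.6 -52.5  13.2] [-90.   -0.   -6.6] [ 0.1  0.4 -0. ] [ 0.02  0.02 -0.02] 0.15218103689504117
[-43.24001105   0.06741458]
```

View pics/s18c.png

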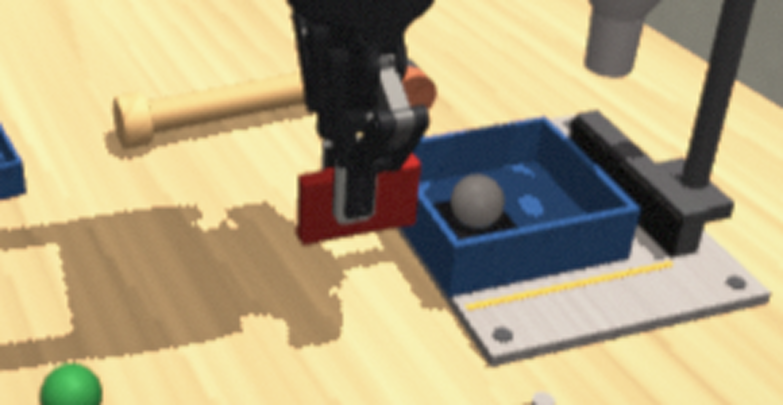

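```bash
python3 - <<'E'
from m import *
pts('s18',[(454,292),(630,254)],8,(200,180),2.7)
pts('s18',[(548,118),(639,207),(458,241)],43,(200,180),2.7)
E
```

```text
s18 [[1.6, -46.8], [110.2, -46.3]] len [108.6] ang [0.2] mean [ 55.9 -46.5]
s18 [[107.0, 46.4], [107.3, -48.6], [0.3, -46.8]] len [ 95. 107.] ang [-89.8 179. ] mean [ 71.5 -16.3]
```

The bin lies flat on the plate, square within about 1°, with its heel at about the step line. I'll regrip moderately and check that the vertical force stays small.

Call:
drive_tool(plan=[[[0,0,0,0,1.16],[0,0,0,0,1.15],[0,0,0,0,1.14],[0,0,0,0,1.14]]])

```text
clock: 23.22
eef_pos: [589.5, -52.4, 13.2]
eef_rot: [-90.0, -0.0, -6.6]
force: [-0.3, 0.6, 3.1]
finger_gap: 0.14
```

Call:
drive_tool(plan=[[[0.1,0,0,0,1.14],[0.2,0,0,0,1.14],[0.3,0,0,0,1.14],[0.2,0,0,0,1.14],[0.1,0,0,0,1.14],[0,0,0,0,1.14]]])

```text
clock: 23.98
eef_pos: [597.3, -53.3, 13.2]
eef_rot: [-90.0, 0.1, -6.6]
force: [-3.4, -0.2, 6.2]
finger_gap: 0.141
```

```bash
python3 - <<'E'
from m import *
bin_side('s19'); print(st(env.observe()['eef_pos'][:2]))
E
```

```text
24.025 [597.3 -53.3  13.2] [-90.    0.1  -6.6] [-2.9  1.5  5.4] [-0.    0.31 -0.04] 0.13468613525767884
[-35.49451681   0.13014759]
```

View pics/s19c.png

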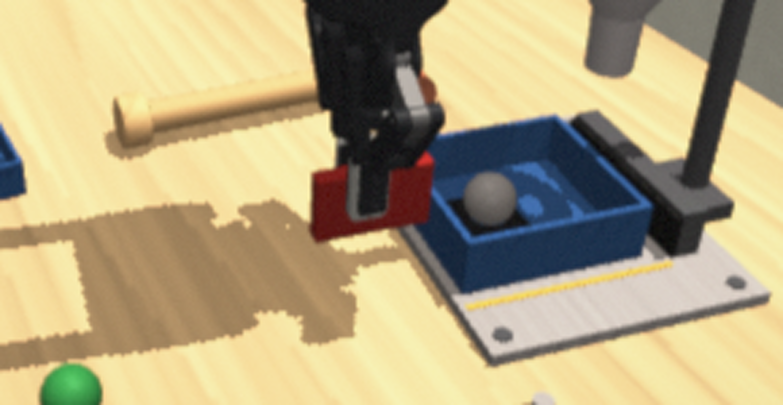

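Call:
drive_tool(plan=[[[0,-0.05,0,0,1.14],[0.1,0,0,0,1.14],[0.2,0,0,0,1.14],[0.2,0,0,0,1.14],[0.1,0,0,0,1.14],[0,0,0,0,1.14],[0,0,0,0,1.14]]])

```text
clock: 24.9
eef_pos: [604.4, -54.2, 13.2]
eef_rot: [-90.0, -0.0, -6.6]
force: [-0.1, -0.4, -0.5]
finger_gap: 0.14
```

```bash
python3 - <<'E'
from m import *
bin_side('s20'); print(st(env.observe()['eef_pos'][:2]))
a=cv2.imread('pics/s20.png')[205:310,330:490]; cv2.imwrite('pics/s20d.png',cv2.resize(a,None,fx=5,fy=5,interpolation=cv2.INTER_CUBIC))
E
```

```text
24.95 [604.4 -54.2  13.2] [-90.   -0.   -6.6] [ 0.8  0.5 -2. ] [-0.02 -0.1   0.  ] 0.13919479727865425
[-28.26353396   0.0703215 ]
```

View pics/s20d.png

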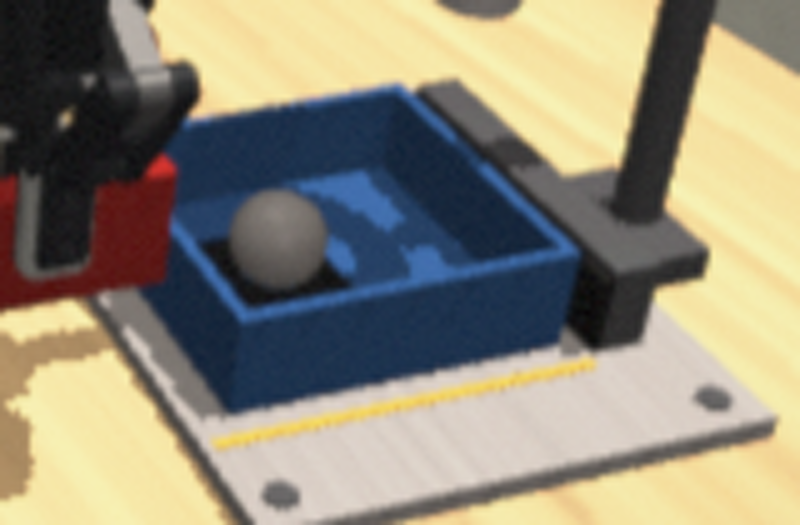

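```bash
python3 - <<'E'
from m import *
pts('s20',[(232,412),(560,348)],8,(330,205),5)
pts('s20',[(400,88),(578,250),(245,318)],43,(330,205),5)
pts('s20',[(594,345),(575,320)],8,(330,205),5)
E
```

```text
s20 [[13.8, -48.6], [121.9, -51.0]] len [108.2] ang [-1.3] mean [ 67.9 -49.8]
s20 [[119.9, 46.3], [122.2, -48.7], [13.6, -49.1]] len [ 95.  108.6] ang [ -88.6 -179.8] mean [ 85.2 -17.1]
s20 [[132.6, -52.7], [134.3, -40.6]] len [12.2] ang [81.8] mean [133.5 -46.7]
```

About 8–10 mm is left to the stop. I'll approach slowly.

Call:
drive_tool(plan=[[[0.1,0,0,0,1.14],[0.15,0,0,0,1.14],[0.15,0,0,0,1.14],[0.1,0,0,0,1.14],[0.05,0,0,0,1.14],[0,0,0,0,1.14]]])

```text
clock: 25.7
eef_pos: [609.7, -54.8, 13.4]
eef_rot: [-90.0, -0.0, -6.6]
force: [-0.7, 0.0, -1.8]
finger_gap: 0.135
```

Call:
drive_tool(plan=[[[0.1,0,0,0,1.14],[0,0,0,0,1.14]]])

```text
clock: 25.95
eef_pos: [610.7, -54.9, 13.4]
eef_rot: [-90.0, -0.0, -6.6]
force: [-0.0, -0.2, -2.5]
finger_gap: 0.136
```

Call:
drive_tool(plan=[[[0.1,0,0,0,1.14],[0,0,0,0,1.14]]])

```text
clock: 26.2
eef_pos: [611.2, -54.9, 13.4]
eef_rot: [-90.0, 0.0, -6.6]
force: [-2.3, 0.6, -1.0]
finger_gap: 0.134
```

Call:
drive_tool(plan=[[[0.1,0,0,0,1.14],[0,0,0,0,1.14]]])

```text
clock: 26.45
eef_pos: [611.2, -54.8, 13.2]
eef_rot: [-90.0, 0.1, -6.6]
force: [-5.2, 1.3, 0.6]
finger_gap: 0.136
```

Contact. The force rises about 4 N per mm, so I'll increase it to about 12 N.

Call:
drive_tool(plan=[[[0.07,0,0,0,1.13],[0.05,0,0,0,1.13],[0,0,0,0,1.13]]])

```text
clock: 26.82
eef_pos: [611.1, -54.7, 13.2]
eef_rot: [-90.0, 0.3, -6.6]
force: [-7.7, 1.5, 2.9]
finger_gap: 0.136
```

Call:
drive_tool(plan=[[[0,0,0,0,1.13]]])

```text
clock: 26.95
eef_pos: [611.1, -54.7, 13.2]
eef_rot: [-90.0, 0.3, -6.6]
force: [-7.5, 1.4, 1.9]
finger_gap: 0.137
```

Call:
drive_tool(plan=[[[0.08,0,0,0,1.12],[0,0,0,0,1.12],[0,0,0,0,1.12]]])

```text
clock: 27.32
eef_pos: [611.1, -54.7, 13.2]
eef_rot: [-90.0, 0.3, -6.6]
force: [-8.5, 2.4, 4.6]
finger_gap: 0.14
```

Call:
drive_tool(plan=[[[0.06,0,0,0,1.12],[0,0,0,0,1.12],[0,0,0,0,1.12]]])

```text
clock: 27.7
eef_pos: [611.0, -54.7, 13.2]
eef_rot: [-90.0, 0.4, -6.6]
force: [-10.4, 2.4, 4.4]
finger_gap: 0.138
```

Call:
drive_tool(plan=[[[0.05,0,0,0,1.12],[0,0,0,0,1.12],[0,0,0,0,1.12]]])

```text
clock: 28.08
eef_pos: [611.0, -54.7, 13.2]
eef_rot: [-90.0, 0.5, -6.6]
force: [-10.8, 2.0, 6.5]
finger_gap: 0.134
```

Call:
drive_tool(plan=[[[0,0,0,0,1.12],[0,0,0,0,1.12],[0,0,0,0,1.12],[0,0,0,0,1.12],[0,0,0,0,1.12],[0,0,0,0,1.12],[0,0,0,0,1.12],[0,0,0,0,1.12],[0,0,0,0,1.12]]])

```text
clock: 29.2
eef_pos: [611.0, -54.7, 13.2]
eef_rot: [-90.0, 0.5, -6.6]
force: [-10.8, 2.2, 6.6]
finger_gap: 0.135
```

```bash
python3 - <<'E'
from m import *
bin_side('s21'); print(st(env.observe()['eef_pos'][:2]))
a=cv2.imread('pics/s21.png')[205:310,330:490]; cv2.imwrite('pics/s21d.png',cv2.resize(a,None,fx=5,fy=5,interpolation=cv2.INTER_CUBIC))
E
```

```text
29.25 [611.  -54.7  13.2] [-90.    0.5  -6.6] [-11.3   2.    6.3] [ 0.21  1.44 -0.08] 0.1370011099015547
[-21.65785335   0.33521165]
```

View pics/s21d.png

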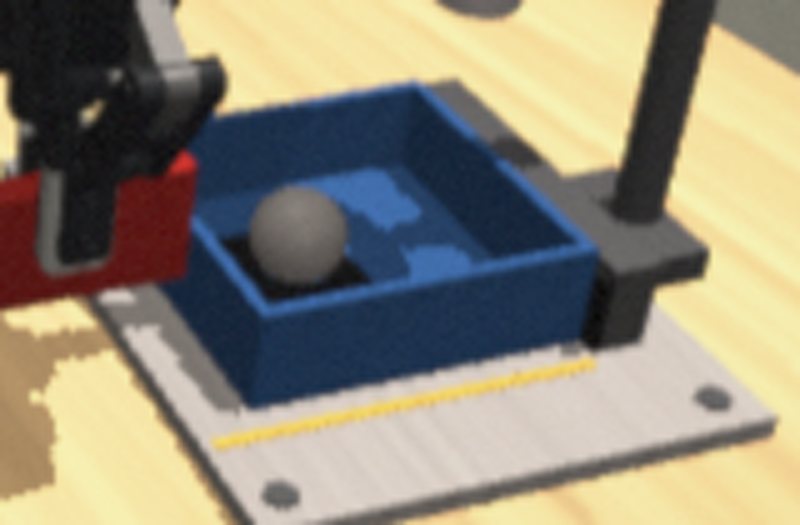

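The nose is flush with the stop and about 11 N has been held for over a second. I'll relieve the 6 N downward load, press at about 12 N for another second, and then let go gently.

Call:
drive_tool(plan=[[[0.02,-0.04,0,0,1.13],[0.02,-0.03,0,0,1.13],[0,0,0,0,1.13]]])

```text
clock: 29.62
eef_pos: [611.0, -54.6, 13.2]
eef_rot: [-90.0, 0.5, -6.6]
force: [-10.5, 1.8, 3.0]
finger_gap: 0.136
```

Call:
drive_tool(plan=[[[0,0,0,0,1.13],[0,0,0,0,1.13],[0,0,0,0,1.13],[0,0,0,0,1.13],[0,0,0,0,1.13],[0,0,0,0,1.13],[0,0,0,0,1.13],[0,0,0,0,1.13]]])

```text
clock: 30.62
eef_pos: [611.0, -54.7, 13.2]
eef_rot: [-90.0, 0.5, -6.6]
force: [-10.3, 1.4, 2.9]
finger_gap: 0.136
```

Call:
drive_tool(plan=[[[0.04,0,0,0,1.12],[0.02,0,0,0,1.11],[0,0,0,0,1.11]]])

```text
clock: 31.0
eef_pos: [610.9, -54.7, 13.2]
eef_rot: [-90.0, 0.6, -6.6]
force: [-11.9, 2.4, 4.2]
finger_gap: 0.136
```

Call:
drive_tool(plan=[[[0,0,0,0,1.11],[0,0,0,0,1.11],[0,0,0,0,1.11],[0,0,0,0,1.11],[0,0,0,0,1.11],[0,0,0,0,1.11],[0,0,0,0,1.11],[0,0,0,0,1.11]]])

```text
clock: 32.0
eef_pos: [611.0, -54.7, 13.2]
eef_rot: [-90.0, 0.6, -6.6]
force: [-11.9, 1.8, 4.5]
finger_gap: 0.138
```

Call:
drive_tool(plan=[[[0,0,0,0,1.14],[0,0,0,0,1.16],[0,0,0,0,1.18],[0,0,0,0,1.2],[0,0,0,0,1.23],[0,0,0,0,1.27],[0,0,0,0,1.4],[0,0,0,0,1.6],[0,0,0,0,2.2],[0,0,0,0,3],[0,0,0,0,4],[0,0,0,0,4]]])

```text
clock: 33.5
eef_pos: [616.6, -55.6, 14.1]
eef_rot: [-90.0, 0.0, -6.6]
force: [-0.3, 1.2, -0.3]
finger_gap: 0.466
```

```bash
python3 - <<'E'
from m import *
bin_side('s22')
a=cv2.imread('pics/s22.png')[205:310,330:490]; cv2.imwrite('pics/s22d.png',cv2.resize(a,None,fx=5,fy=5,interpolation=cv2.INTER_CUBIC))
snap('wrist','w22')
E
```

```text
33.55 [616.7 -55.6  14.1] [-90.   -0.   -6.6] [ 0.4 -0.4  0. ] [-0.03 -0.    0.02] 0.46916132187664683
```

View pics/s22d.png

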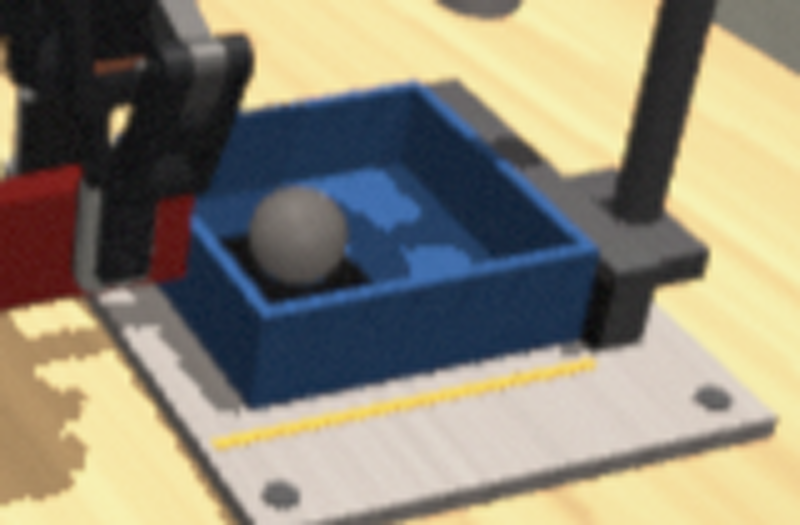

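View pics/w22.png

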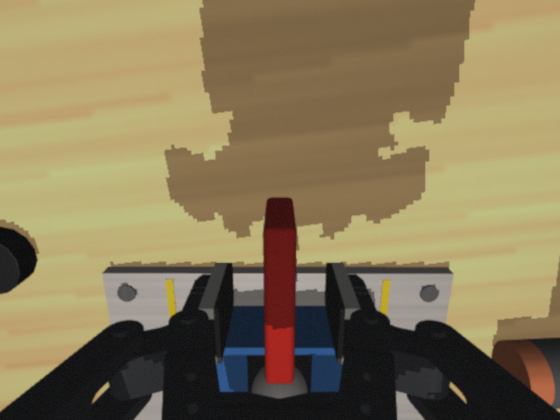

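It is released with the bin unmoved, and the blade is centred between the open jaws. I'll lift straight clear and verify.

Call:
drive_tool(plan=[[[0,-0.5,0,0,4],[0,-1,0,0,4],[0,-1.5,0,0,4],[0,-2,0,0,4],[-2,-2,0,0,4],[-3,-2,0,0,4],[-3,-1,0,0,4],[-2,0,0,0,4],[0,0,0,0,4]]])

```text
clock: 34.72
eef_pos: [516.2, -43.9, 115.4]
eef_rot: [-90.0, -0.0, -6.6]
force: [-0.1, 0.4, 0.5]
finger_gap: 0.471
```

```bash
python3 - <<'E'
from m import *
bin_side('s23'); snap('scene','sc23')
a=cv2.imread('pics/s23.png')[205:310,330:490]; cv2.imwrite('pics/s23d.png',cv2.resize(a,None,fx=5,fy=5,interpolation=cv2.INTER_CUBIC))
E
```

```text
34.775 [517.8 -44.1 115.3] [-90.   -0.1  -6.6] [ 0.6  0.4 -0.6] [-0.02 -0.06 -0.02] 0.46847248697651656
```

View pics/s23d.png

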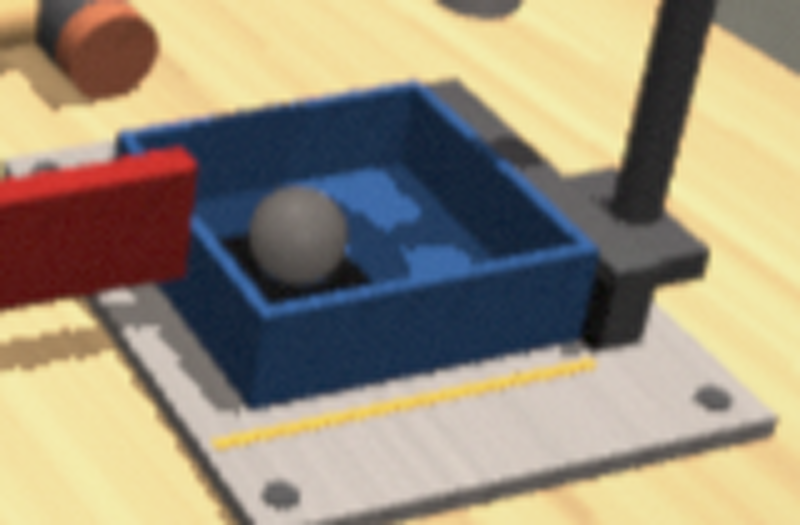

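View pics/sc23.png

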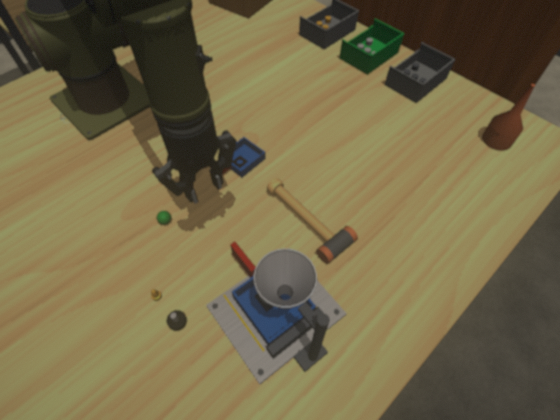

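```bash
python3 - <<'E'
from m import *
pts('s23',[(120,133),(418,85),(598,245),(267,313)],43,(330,205),5)
pts('s23',[(250,408),(580,340)],8,(330,205),5)
pts('s23',[(215,443),(594,363)],8,(330,205),5)
job.job_done()
E
```

```text
s23 [[19.7, 48.6], [126.6, 46.2], [129.3, -48.3], [20.6, -48.8]] len [107.   94.5 108.7] ang [  -1.3  -88.4 -179.7] mean [74.  -0.6]
s23 [[19.6, -48.5], [130.0, -49.4]] len [110.4] ang [-0.5] mean [ 74.8 -49. ]
s23 [[3.0, -59.2], [127.5, -60.0]] len [124.5] ang [-0.4] mean [ 65.2 -59.6]
the job is handed in; nothing more can be done
```

The bin is on the plate, flush against the rubber stop between the yellow lines. I let go and handed the job in at about 35 s of the 72 s allowed; no verdict is reported.

**How it went**
- **Cocking:** I gripped the red handle, squared the bin to the station and pushed the handle down, which raised the nose about 10°. The heel stayed on the shelf until the bin's middle was about 4 mm past the step.
- **Laying level:** I lifted the heel to about 10 mm, just over the plate, and carried the bin past the step. Then I eased the grip in small steps so the nose sank slowly to level.
- **Pressing home:** I slid it to the stop. The wrist read 10–12 N for about 4 s, the last second at about 12 N.

**Last checks**
- **Position:** the middle of the bin measured 0.6 mm off centre. The nose measured 126.6–130 mm along the plate; the stop is nominally at 130 mm, though one view put it at about 132 mm. Picture measurements are only good to a few millimetres, so the contact force is the better evidence that it is home.
- **Squareness:** within about 1.5°.
- **Flyball and bystanders:** the flyball is in its seat. The mallet, cam follower and grease nipple look unmoved; I judged that by eye and did not measure it.
- **Robot:** clear of everything, with wrist force about zero.

**What disagreed**
- **Fingertips:** both outside cameras put the fingertips 20–25 mm behind the reported tool point, but the interface text says 8 mm ahead. My first grip was therefore too high on the blade. I followed the pictures and re-gripped lower.
- **Grip strength:** the grip was not fully fixed. Commanded openings of about 1.11–1.22 cm softened it, and I used this to lay the bin down, slide it home and press it. The softened grip force was not measured, so it may have been below the 40 N asked for.

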